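# Find the soft rest pad with a pin tester

## Task

One of the three rubber rest pads on the beam has gone soft. Take the pin tester from its stand, hold it upright and push its sprung pin gently into the pads, never driving the pin all the way into the tester, to find by how far it sinks which one is soft; be sure to sink the pin well into the soft pad itself. Then leave the tester standing fully down in the parking hole beside the soft pad, setting it down without force so as not to bruise the beam, and leave everything else where it lies.

Things in the scene. Friction and masses are not known exactly. Their poses are not given: they have to be found in the camera images.
- tester: loose upright aluminium pin tester, 0.13-0.21 kg, round about its z. Origin: centre of the shoulder under the barrel. Barrel (to grip) 30 mm across, up to +84 mm, domed top at +92. Below the shoulder a nose 18 mm across to -25 mm, then a steel pin 6 mm across to -40. The pin is sprung: it slides up into the nose by at most 12 mm, from 1 N, 1 N more per mm. In a hole it hangs by the shoulder
- pin_tip (a point): the end of the tester's pin, 40 mm below the tester's origin when the pin is out
- stand: the tester's fixed stand: a dark wood block 80 x 80 x 50 mm high with a 22 mm hole down its middle, in which the tester stands at the start, shoulder on the top face (tester origin 50 mm above the table). Origin: centre of its underside; z up
- beam: fixed pale wood rest beam, 130 x 430 x 50 mm high, origin: centre of its underside; x across, y along it, z up. Three stations at y +150, 0, -150 mm: each a round black rubber pad (44 mm across, face 64 mm above the table) at x +30 and, beside it, its upright parking hole (22 mm wide, chamfered) at x -40. The pads look alike; any of them may be the soft one
- face_1 (a point): fixed point: middle of the face of pad 1 as it lies unpressed, 64 mm above the table (it does not follow the rubber down). A sound pad gives about 0.4 mm per N; the soft one starts to give at 1 N and then gives 2.2 mm per N, 12 mm at most
- hole_1 (a point): middle of the mouth of the parking hole beside pad 1, 50 mm above the table; the hole is 22 mm wide and goes through the beam. A light sprung plate (under 0.5 N) lies in it 36 mm below the mouth
- face_2 (a point): fixed point: middle of the face of pad 2 as it lies unpressed, 64 mm above the table (it does not follow the rubber down). A sound pad gives about 0.4 mm per N; the soft one starts to give at 1 N and then gives 2.2 mm per N, 12 mm at most
- hole_2 (a point): middle of the mouth of the parking hole beside pad 2, 50 mm above the table; the hole is 22 mm wide and goes through the beam. A light sprung plate (under 0.5 N) lies in it 36 mm below the mouth
- face_3 (a point): fixed point: middle of the face of pad 3 as it lies unpressed, 64 mm above the table (it does not follow the rubber down). A sound pad gives about 0.4 mm per N; the soft one starts to give at 1 N and then gives 2.2 mm per N, 12 mm at most
- hole_3 (a point): middle of the mouth of the parking hole beside pad 3, 50 mm above the table; the hole is 22 mm wide and goes through the beam. A light sprung plate (under 0.5 N) lies in it 36 mm below the mouth
- soft_plate (a joint): the light sprung plate low in the soft pad's parking hole: metres pushed down, 0 when free, 0.004 when the tester stands fully down in that hole; all three holes have one alike
- chisel: bystander: wood-handled chisel, 190 mm, lying; origin under its middle
- plug: bystander: dark wood dowel plug, 24 mm across, 30 mm high, standing on the beam; origin under its middle
- scraper: bystander: steel scraper 80 x 30 x 5 mm lying on the beam; origin under its middle
- bowl: bystander: white lacquer bowl, 120 mm wide, 50 mm high; origin under its middle
- brush: bystander: flat brush with wooden handle, 200 mm, lying; origin under its middle
- plane: bystander: small wooden hand plane, 170 mm long, with cross handle; origin under its middle
- jar: bystander: amber glass jar, 66 mm wide, 80 mm high; origin under its middle
- sander: bystander: cork sanding block 100 x 60 x 30 mm; origin under its middle
Not all that is in view belongs to the job. What is meant by the tester is not pink, purple or red, and is the smaller of those in its own colour.

How it is judged:
By the outcome, as a careful person would: the job done as asked, in the order asked, and still so for the second after the job is handed in, with the robot touching nothing.
It also fails if it takes over 51 s, if anything falls off the work surface, if the arm or the gripper's body presses on something with over 40 N, if the wrist force passes 120 N, or if a joint passes its speed limit or range.

## Robot

A 7-joint arm with a two-finger parallel gripper is mounted at the origin on the work surface. World frame = base frame: x ahead of the robot, y to its left, z up, the work surface at z = 0. Lengths are in m, angles in rad, forces in N, time in s.
With the tool pointing down it reaches from about 0.35 to 0.9 m from the base axis. Payload 8.1 kg.
Tool frame: the origin (TCP) lies between the finger pads; the fingertips stand 11 mm ahead of it and the grasp point (between the pads) lies 8 mm behind it; z points along the fingers, y is the line along which they close (so a half turn about z gives the same grasp; the last joint's range is limited). The gripper opens to 92 mm and grips with 3 to 60 N. Pads are 19 mm wide; open, the fingers measure 130 mm over their backs; the gripper's body (75 mm by 190 mm) begins 47 mm behind the grasp point.
Start: joints at [-1.28, 0.434, 0.025, 1.573, -0.012, 1.134, -0.075], TCP at [0.24, 0.577, 0.238] pointing down, gripper open.
Joint ranges: [-2.62, 2.62], [-0.44, 2.09], [-1.27, 1.32], [0.08, 2.57], [-1.32, 4.46], [0.12, 2], [-2.74, 2.74]. Speed limits (rad/s): [2.22, 2.22, 3.01, 3.01, 3.14, 3.14, 3.14].

## Interface

Orientations are given as a rotation vector (axis times angle).
In Python, from cell import observe, get_image, camera_params, sign_off gives the robot as it stands.
- The arm moves only by the shell command python3 -m pendant 'ROWS' [FORCE]. ROWS is JSON, one flat list of numbers, 7 for each row, row after row: the shift along the tool's x, y, z in m, then the turn, a rotation vector about the tool's x, y, z in rad, then the finger opening in m, from 0 to 0.0918. In form: [dx, dy, dz, rx, ry, rz, jaw, dx, dy, dz, rx, ry, rz, jaw, ...]. A call has 1 to 10 rows; each row shifts and turns the commanded pose from where the row before left it, along the tool's axes as they then stand; what a row does not reach is not made up. A row lasts 1/8 s, in which the tool goes at most 62.5 mm and 10.7 degrees, less where a joint would pass 70% of its speed; a pose out of reach is approached as far as the arm can. A call is refused whole if a number of a shift passes 0.0625 or a number of a turn 0.188, either way. A call with a gripper value outside its range is refused whole. The fingers move at their own pace and stop on an object; FORCE is the grip in N (left out, the last holds). Time passes only in rows, so rows that do not move let the fingers close. It gives the time, the measured TCP pose, the force, the opening and the grip force at its end, in the units of the state.
- observe(): the state, without advancing time (a new reading comes with each control period).
- get_image(name): name is "scene" or "top" or "wrist"; returns the picture (400x640x3 uint8, red, green, blue); there is no depth.
- camera_params(name): a dict with "intrinsics" (3x3 intrinsics, pixels), "dist" ([k1, k2, p1, p2, k3] as OpenCV has them; the pictures are not rectified), "eye" and "rotation" of the camera in the world; the wrist camera has in their place "T_tool_cam" (4x4, takes a point from camera to tool coordinates, whose origin is the TCP and whose axes are the flange's). Camera axes: x right, y down, z forward; pixel columns grow to the right and rows downward; lengths in m; the calibration is good to about 2 mm. A picture is of the moment at which its call begins: read the wrist's pose just before it. camera_params takes no time and is no camera call.
- sign_off(): hands the job in; it is judged then, once.
The state is a dict: "clock": time; "joints": joint angles; "dq": joint speeds; "joint_efforts": joint torques, N m; "position": TCP position; "ee_rot": TCP orientation; "force": force on the tool from outside, world axes, zero at the start; "ft_torque": the same for the moment, N m; "width": opening from 0.0 (shut) to 1.0 (fully open); "gripper_force": force on a finger pad.
Only numpy, scipy, OpenCV 4.12 (cv2) and the standard library are available. Lean on these libraries where they do the work, as an engineer would, in place of code of your own. Each camera call takes 0.05 s, during which the arm holds its last target. There are 200 camera calls.

## Working session

There is one attempt and no reset: what is moved stays moved. The work goes in short steps, Python scripts to look and compute and a shell command to move; the robot and the scene stay as the last step left them, time stands still between calls to the robot, and variables do not carry over. Pictures are saved under pics/ and viewed, at most 10 in all, crops included, and the job is handed in when it is done.

```bash
mkdir -p pics; cat > h.py <<'E'
import numpy as np,cv2
from cell import *
from scipy.spatial.transform import Rotation as R
def snap(n,f):
    im=get_image(n); cv2.imwrite('pics/'+f,im[:,:,::-1]); return im
def cam(n):
    p=camera_params(n); K=np.array(p['intrinsics']);d=np.array(p['dist'])
    if n=='wrist':
        s=observe(); T=np.eye(4);T[:3,:3]=R.from_rotvec(s['ee_rot']).as_matrix();T[:3,3]=s['position']
        M=T@np.array(p['T_tool_cam']); return K,d,M[:3,3],M[:3,:3]
    return K,d,np.array(p['eye']),np.array(p['rotation'])
def px2w(c,u,v,z):
    K,d,e,r=c
    q=cv2.undistortPoints(np.array([[[u,v]]],float),K,d)[0,0]
    w=r@np.array([q[0],q[1],1]); return e+w*(z-e[2])/w[2]
def w2px(c,P):
    K,d,e,r=c
    return cv2.projectPoints((np.array(P,float).reshape(-1,3)-e)@r,np.zeros(3),np.zeros(3),K,d)[0][:,0]
E
python3 - <<'E'
from h import *
snap('scene','s0.png');snap('top','t0.png')
print(observe()); 
for n in('scene','top'):print(camera_params(n))
E
```

```text
{'clock': 0.1, 'joints': array([-1.27960265,  0.43517084,  0.02496211,  1.57399316, -0.01157984,
        1.13400205, -0.0750897 ]), 'dq': array([ 1.61476918e-03, -8.53313337e-04,  2.70917833e-04, -2.63521246e-03,
       -1.49508737e-03,  4.58209721e-04, -4.07947024e-05]), 'joint_efforts': array([ 2.71552795e-03, -6.69122815e+01,  9.87879597e-01, -3.15145469e+01,
       -6.04897365e-02,  3.74064466e-02,  8.47850310e-05]), 'position': array([0.23968788, 0.57673747, 0.23701743]), 'ee_rot': array([-6.14615215e-01, -3.08074433e+00,  2.23393903e-03]), 'force': array([ 0.12998827,  1.12612888, -1.32211913]), 'ft_torque': array([-0.05009232, -0.0130494 ,  0.05829612]), 'gripper_force': 0.0, 'width': 1.0040465494772461}
{'intrinsics': array([[464.95986448,   0.        , 320.92536577],
       [  0.        , 464.95986448, 202.60180282],
       [  0.        ,   0.        ,   1.        ]]), 'dist': array([-0.05383852,  0.        ,  0.        ,  0.        ,  0.        ]), 'eye': array([1.22525034, 0.5788287 , 0.73625998]), 'rotation': array([-0.98249121, -2.33166912,  1.1899894 ])}
{'intrinsics': array([[401.72109914,   0.        , 318.06209414],
       [  0.        , 401.72109914, 196.66638069],
       [  0.        ,   0.        ,   1.        ]]), 'dist': array([-0.0929575,  0.       ,  0.       ,  0.       ,  0.       ]), 'eye': array([ 0.38850272, -0.05127941,  1.07227222]), 'rotation': array([-2.12032151,  2.11688955, -0.19838367])}
```

View pics/s0.png

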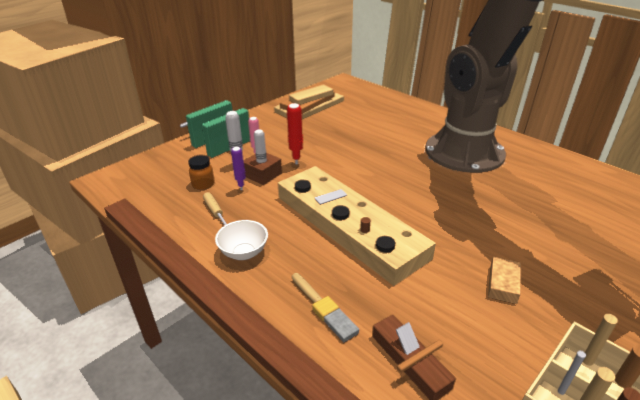

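View pics/t0.png

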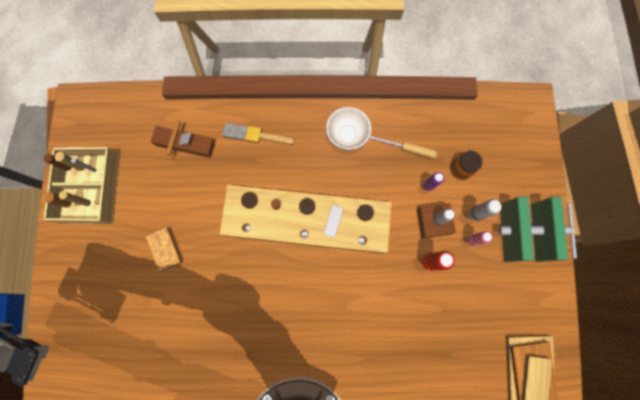

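Candidates, top view: silver in stand (447,215), bigger silver (488,209), pink (480,238), purple (432,181), red (440,261). My choice is the smaller silver one in the stand, which I'll check in a close crop.

```bash
sed -i "s/return K,d,np.array(p\['eye'\]),np.array(p\['rotation'\])/return K,d,np.array(p['eye']),R.from_rotvec(p['rotation']).as_matrix()/" h.py
python3 - <<'E'
from h import *
t=cv2.imread('pics/t0.png');s=cv2.imread('pics/s0.png')
a=cv2.resize(t[180:260,215:395],None,fx=4.4,fy=4.4,interpolation=cv2.INTER_CUBIC)[:,:792]
b=cv2.resize(t[170:280,405:515],None,fx=2.2,fy=2.2,interpolation=cv2.INTER_CUBIC)
c=cv2.resize(s[95:205,180:310],None,fx=2.2,fy=2.2,interpolation=cv2.INTER_CUBIC)
im=np.zeros((600,800,3),np.uint8)
im[:a.shape[0],:a.shape[1]]=a
im[354:354+b.shape[0],:b.shape[1]]=b; im[354:354+c.shape[0],300:300+c.shape[1]]=c
cv2.imwrite('pics/c0.png',im)
E
```

```text
(no output)
```

View pics/c0.png

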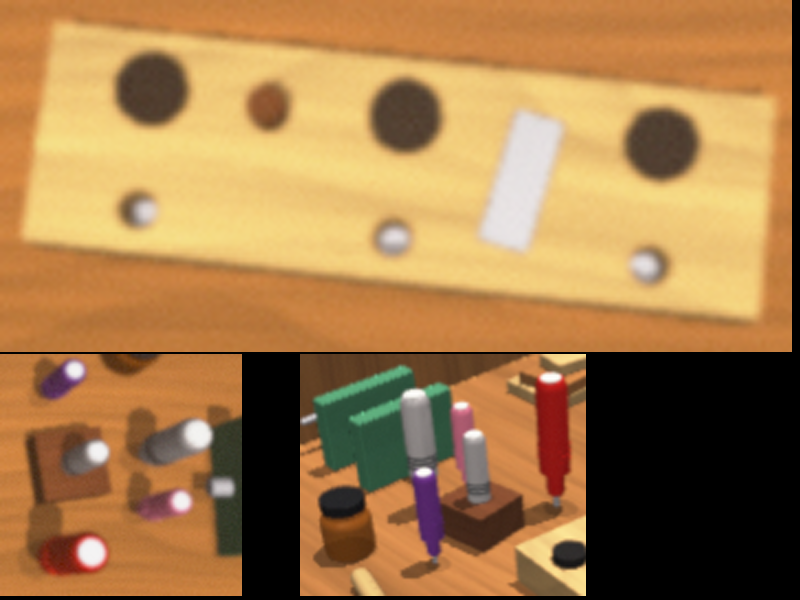

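```bash
python3 - <<'E'
from h import *
t=cam('top');s=cam('scene');np.set_printoptions(precision=4,suppress=True)
P=[px2w(t,u-.4,v-.4,.064)[:2] for u,v in[(249.5,200),(307,206.4),(365.2,212.7)]]
H=[px2w(t,u-.4,v-.4,.05)[:2] for u,v in[(246.6,227.7),(304.3,234.1),(362.3,240.2)]]
L=np.array([[30,150],[30,0],[30,-150],[-40,150],[-40,0],[-40,-150]])/1000
W=np.array(P+H);a=(L[:,0]+1j*L[:,1]);w=W[:,0]+1j*W[:,1]
k=((w-w.mean())*(a-a.mean()).conj()).sum();k/=abs(k);c=w.mean()-k*a.mean()
print(W);print('yaw',np.angle(k),'c',c);f=k*a+c;print('fit',np.c_[f.real,f.imag],abs(f-w))
print('tester top',px2w(t,449.1-.3,214.5-.3,.138),'scene',px2w(s,259.1-.3,130.5+.5,.14))
print('tall', px2w(t,494,207,.18),'pink',px2w(t,486,237,.13),'purple',px2w(t,438,177,.13),'red',px2w(t,446,260,.17))
print('wristcam',camera_params('wrist')['T_tool_cam'])
print(R.from_rotvec(observe()['ee_rot']).as_matrix())
E
```

```text
[[ 0.5762  0.1306]
 [ 0.5599 -0.017 ]
 [ 0.5438 -0.1649]
 [ 0.5066  0.1382]
 [ 0.4906 -0.0101]
 [ 0.4752 -0.1578]]
yaw -0.10716294493913008 c (0.5303480560660289-0.014033953617472084j)
fit [[ 0.5762  0.1319]
 [ 0.5602 -0.0172]
 [ 0.5441 -0.1664]
 [ 0.5066  0.1394]
 [ 0.4906 -0.0098]
 [ 0.4745 -0.1589]] [0.0013 0.0004 0.0015 0.0012 0.0004 0.0013]
tester top [ 0.5278 -0.3564  0.138 ] scene [ 0.5252 -0.358   0.14  ]
tall [ 0.538  -0.4494  0.18  ] pink [ 0.474  -0.4464  0.13  ] purple [ 0.6203 -0.3378  0.13  ] red [ 0.4192 -0.3339  0.17  ]
wristcam [[-0.0005 -0.9522 -0.3054  0.083 ]
 [ 1.     -0.0005 -0.     -0.0003]
 [-0.0002 -0.3054  0.9522 -0.1473]
 [ 0.      0.      0.      1.    ]]
[[-0.9234  0.3837 -0.0004]
 [ 0.3837  0.9234 -0.0014]
 [-0.0001 -0.0014 -1.    ]]
```

```bash
python3 - <<'E'
from h import *
from scipy.optimize import least_squares
t=cam('top');s=cam('scene');np.set_printoptions(precision=4,suppress=True)
B=lambda u,v:np.array([405+u/2.2-.3,170+(v-354)/2.2-.3])
C=lambda u,v:np.array([180+(u-300)/2.2-.3,95+(v-354)/2.2-.3])
for n,b,c in[('tester',(97,452),(474,434)),('tall',(198,435),(413,394)),('pink',(181,501),(462,407)),('purple',(75,370),(424,472)),('red',(91,552),(551,378))]:
    r=least_squares(lambda P:np.r_[w2px(t,P)[0]-B(*b),w2px(s,P)[0]-C(*c)],[.5,-.35,.1]);print(n,r.x,r.fun)
s0=observe();print(R.from_rotvec(s0['ee_rot']).as_euler('zyx',degrees=True))
E
```

```text
tester [ 0.5272 -0.3552  0.1415] [ 0.0184 -0.0182  0.0292  0.0083]
tall [ 0.5416 -0.457   0.1681] [ 0.195  -0.2065  0.3291  0.1132]
pink [ 0.4746 -0.4486  0.1295] [-0.2186  0.2191 -0.3686 -0.1108]
purple [ 0.6197 -0.339   0.1314] [-0.1316  0.1367 -0.1975 -0.0619]
red [ 0.419  -0.3275  0.1905] [-0.0746  0.0689 -0.1266 -0.0294]
[-157.435    -0.0237  179.9216]
```

```bash
python3 -m pendant '[-0.036,-0.044,0,0,0,0,0.09,-0.04,-0.048,0,0,0,0,0.09,-0.04,-0.048,0,0,0,0,0.09,-0.04,-0.048,0,0,0,0,0.09,-0.04,-0.048,0,0,0,0,0.09,-0.04,-0.048,0,0,0,0,0.09,-0.04,-0.048,0,0,0,0,0.09,-0.04,-0.048,0,0,0,0,0.09,-0.04,-0.048,0,0,0,0,0.08,-0.04,-0.048,0,0,0,0,0.07]'
python3 -m pendant '[-0.04,-0.048,0,0,0,0,0.06,-0.04,-0.048,0,0,0,0,0.06,-0.04,-0.048,0,0,0,0,0.06,-0.03,-0.036,0,0,0,0,0.06,0,0,0,0,0,0.141,0.06,0,0,0,0,0,0.141,0.06,0,0,0,0,0,0.141,0.06,0,0,0,0,0,0.141,0.06,0,0,0,0,0,0,0.06]'
cat > rel.py <<'E'
import sys
from h import *
np.set_printoptions(precision=4,suppress=True)
s=observe();M=R.from_rotvec(s['ee_rot']).as_matrix()
g=np.array([float(x) for x in sys.argv[1:4]])
print('t',s['clock'],'pos',s['position'],'z',M[:,2],'y',M[:,1],'tool delta',M.T@(g-s['position']),'F',s['force'],'tilt fix (tool rotvec)',M.T@np.cross(M[:,2],[0,0,-1.]),'j',s['joints'])
E
python3 rel.py .527 -.3555 .2
```

```text
clock: 1.35
position: [0.423, -0.0163, 0.2379]
ee_rot: [0.614, 3.081, 0.001]
force: [1.4, 0.8, -0.5]
width: 0.812
gripper_force: 0.0
clock: 2.48
position: [0.4921, -0.2379, 0.2374]
ee_rot: [-1.446, -2.788, 0.0]
force: [-0.2, 0.1, 0.6]
width: 0.657
gripper_force: 0.0
t 2.475 pos [ 0.4921 -0.2379  0.2374] z [-0.0008  0.0001 -1.    ] y [ 0.8174  0.5761 -0.0006] tool delta [-0.1162 -0.0392  0.0373] F [-0.248   0.1141  0.6474] tilt fix (tool rotvec) [-0.0006 -0.0005 -0.    ] j [-0.1851  0.3543  0.724   1.8074 -0.2633  1.0793  1.2479]
```

```bash
python3 - <<'E'
from h import *
c=cam('wrist');snap('wrist','w1.png');print(w2px(c,[[.527,-.3555,.134],[.527,-.3555,.142],[.527,-.3555,.05]]))
import pickle;pickle.dump(c,open('w1.pkl','wb'))
E
```

```text
[[284.24930147 305.99783689]
 [283.26912561 311.21972641]
 [292.13350444 263.95578635]]
```

View pics/w1.png

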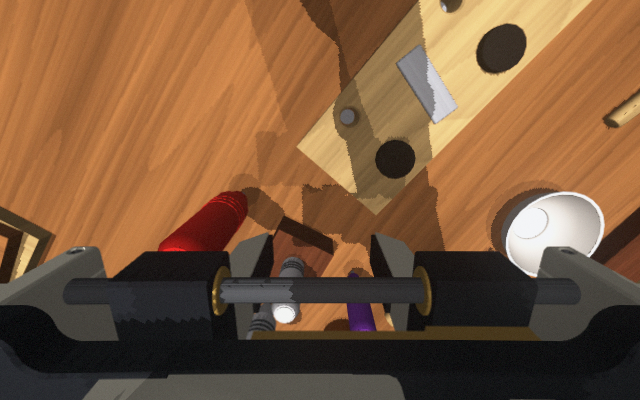

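```bash
python3 - <<'E'
from h import *
import pickle;c=pickle.load(open('w1.pkl','rb'))
print(px2w(c,285,313,.14),'pad3',px2w(c,395,159,.064),'hole3',px2w(c,347,117,.05),'pad2',px2w(c,501.5,48,.064))
E
python3 -m pendant '[-0.03,-0.01,0,0,0,0,0.06,-0.04,-0.014,0,0,0,0,0.06,-0.037,-0.013,0,0,0,0,0.06,-0.008,-0.003,0,0,0,0,0.06,0,0,0,0,0,0,0.06]'
python3 rel.py .5268 -.3556 .108
```

```text
[ 0.53034307 -0.35784875  0.14      ] pad3 [ 0.54466403 -0.16798727  0.064     ] hole3 [ 0.47407266 -0.1622568   0.05      ] pad2 [ 0.55998428 -0.02075046  0.064     ]
clock: 3.15
position: [0.5254, -0.3553, 0.2373]
ee_rot: [-1.446, -2.788, -0.0]
force: [-0.5, 0.1, -0.3]
width: 0.653
gripper_force: 0.0
t 3.15 pos [ 0.5254 -0.3553  0.2373] z [-0.0007  0.0005 -1.    ] y [ 0.8175  0.5759 -0.0003] tool delta [-0.0012  0.001   0.1293] F [-0.4928  0.1313 -0.2837] tilt fix (tool rotvec) [-0.0003 -0.0008 -0.    ] j [ 0.0552  0.5128  0.7033  1.5884 -0.3515  1.1716  1.4472]
```

```bash
python3 -m pendant '[-0.002,0.0015,0.03,0,0,0,0.06,0,0,0.03,0,0,0,0.06,0,0,0.03,0,0,0,0.06,0,0,0.03,0,0,0,0.06,0,0,0.017,0,0,0,0.06,0,0,0,0,0,0,0.06]'
python3 -m pendant '[0,0,0,0,0,0,0.02,0,0,0,0,0,0,0.02,0,0,0,0,0,0,0.02,0,0,0,0,0,0,0.02]' 10
python3 rel.py .528 -.356 .1
```

```text
clock: 3.9
position: [0.5278, -0.3546, 0.1]
ee_rot: [-1.445, -2.787, -0.001]
force: [0.3, -0.7, 0.1]
width: 0.652
gripper_force: 0.0
clock: 4.4
position: [0.5284, -0.3562, 0.1012]
ee_rot: [1.447, 2.787, 0.0]
force: [-0.2, 0.5, 3.2]
width: 0.32
gripper_force: 10.0
t 4.4 pos [ 0.5284 -0.3562  0.1012] z [ 0.0008 -0.0003 -1.    ] y [0.818  0.5753 0.0005] tool delta [ 0.0003 -0.0002  0.0012] F [-0.1915  0.542   3.151 ] tilt fix (tool rotvec) [0.0005 0.0007 0.    ] j [ 0.111   0.6515  0.619   1.7243 -0.4604  0.9145  1.5329]
```

```bash
python3 -m pendant '[0,0,0,0,0,0,0.02,0,0,-0.02,0,0,0,0.02,0,0,-0.03,0,0,0,0.02,0,0,-0.03,0,0,0,0.02,0,0,-0.02,0,0,0,0.02,0,0,0,0,0,0,0.02]' 30
python3 rel.py .5441 -.1670 .19; python3 -c "
from h import *
c=cam('wrist');snap('wrist','w2.png')"
```

```text
clock: 5.15
position: [0.5286, -0.3568, 0.203]
ee_rot: [1.447, 2.785, -0.0]
force: [0.6, -0.0, -2.2]
width: 0.319
gripper_force: 30.0
t 5.15 pos [ 0.5286 -0.3568  0.203 ] z [ 0.0029 -0.0016 -1.    ] y [0.8181 0.5751 0.0014] tool delta [0.1464 0.1218 0.0127] F [ 0.6212 -0.0121 -2.1569] tilt fix (tool rotvec) [0.0014 0.003  0.    ] j [ 0.0661  0.5462  0.6877  1.6263 -0.379   1.1029  1.4675]
```

View pics/w2.png

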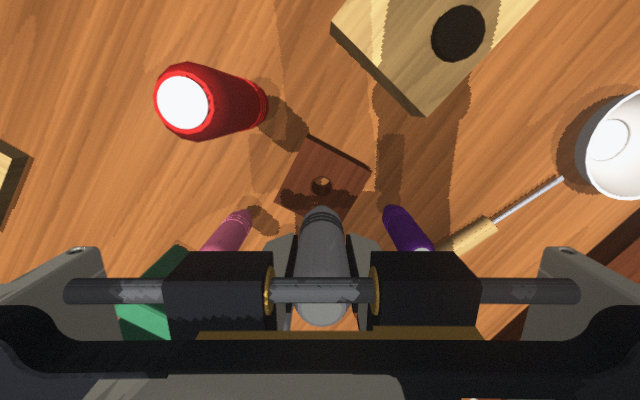

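```bash
python3 -m pendant '[0.02,0.016,0,0,0,0,0.02,0.036,0.03,0,0,0,0,0.02,0.036,0.03,0,0,0,0,0.02,0.036,0.03,0,0,0,0,0.02,0.0184,0.0158,0,0,0,0,0.02,0,0,0.02,0,0,0,0.02,0,0,0.018,0,0,0,0.02,0,0,0,0,0,0,0.02]'
python3 rel.py .5441 -.1670 .155
python3 -c "
from h import *
c=cam('wrist');snap('wrist','w3.png')
import pickle;pickle.dump(c,open('w3.pkl','wb'))"
```

```text
clock: 6.2
position: [0.542, -0.1662, 0.1608]
ee_rot: [-1.447, -2.784, 0.002]
force: [0.1, -0.7, -2.1]
width: 0.318
gripper_force: 30.0
t 6.2 pos [ 0.542  -0.1662  0.1608] z [-0.0039  0.0004 -1.    ] y [ 0.8185  0.5745 -0.0029] tool delta [-0.0019  0.0013  0.0058] F [ 0.0624 -0.7321 -2.0805] tilt fix (tool rotvec) [-0.0029 -0.0025  0.    ] j [-0.2754  0.4792  0.6789  1.848  -0.3638  0.9457  1.1783]
```

View pics/w3.png

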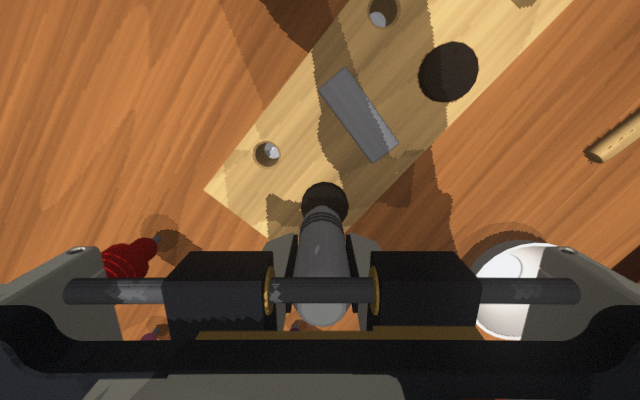

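```bash
python3 - <<'E'
from h import *
import pickle;c=pickle.load(open('w3.pkl','rb'))
for n,u,v,z in[('hole3',267,153,.05),('hole2',383,12,.05),('pad2',449,71,.064)]:print(n,px2w(c,u,v,z))
E
for i in 1; do python3 -m pendant '[-0.002,0.001,0.005,0,0,0,0.02,0,0,0.002,0,0,0,0.02,0,0,0.002,0,0,0,0.02,0,0,0,0,0,0,0.02]'; done
python3 -m pendant '[0,0,0.002,0,0,0,0.02,0,0,0.002,0,0,0,0.02,0,0,0,0,0,0,0.02]'
python3 -m pendant '[0,0,0.001,0,0,0,0.02,0,0,0.001,0,0,0,0.02,0,0,0,0,0,0,0.02]'
```

```text
hole3 [ 0.4762784  -0.15919067  0.05      ]
hole2 [ 0.49297436 -0.01296123  0.05      ]
pad2 [ 0.56063851 -0.01921299  0.064     ]
clock: 6.75
position: [0.5456, -0.1674, 0.1539]
ee_rot: [1.448, 2.788, 0.0]
force: [-0.2, -0.3, 0.2]
width: 0.32
gripper_force: 30.0
clock: 7.12
position: [0.5457, -0.1674, 0.1498]
ee_rot: [1.448, 2.788, 0.0]
force: [-0.8, -0.8, 2.1]
width: 0.319
gripper_force: 30.0
clock: 7.5
position: [0.5457, -0.1674, 0.1478]
ee_rot: [1.448, 2.788, 0.0]
force: [0.4, -1.8, 3.0]
width: 0.321
gripper_force: 30.0
```

```bash
python3 -m pendant '[0,0,0.001,0,0,0,0.02,0,0,0.001,0,0,0,0.02,0,0,0,0,0,0,0.02]'
python3 -m pendant '[0,0,0.001,0,0,0,0.02,0,0,0.001,0,0,0,0.02,0,0,0,0,0,0,0.02]'
python3 -m pendant '[0,0,0,0,0,0,0.02]'
```

```text
clock: 7.88
position: [0.5456, -0.1674, 0.1458]
ee_rot: [1.448, 2.788, 0.0]
force: [-0.2, -1.3, 5.4]
width: 0.322
gripper_force: 30.0
clock: 8.25
position: [0.5456, -0.1674, 0.1439]
ee_rot: [1.448, 2.788, 0.0]
force: [-0.4, -1.5, 5.8]
width: 0.322
gripper_force: 30.0
clock: 8.38
position: [0.5456, -0.1674, 0.1439]
ee_rot: [1.448, 2.788, 0.0]
force: [0.2, -2.0, 5.7]
width: 0.32
gripper_force: 30.0
```

```bash
python3 -m pendant '[0,0,-0.01,0,0,0,0.02,0,0,-0.014,0,0,0,0.02,0.02,0.018,0,0,0,0,0.02,0.037,0.031,0,0,0,0,0.02,0.037,0.031,0,0,0,0,0.02,0.02,0.018,0,0,0,0,0.02,0,0,0,0,0,0,0.02]'
python3 rel.py .5603 -.018 .155
```

```text
clock: 9.25
position: [0.5597, -0.0141, 0.1677]
ee_rot: [-1.44, -2.79, -0.001]
force: [-0.3, -0.8, -1.8]
width: 0.321
gripper_force: 30.0
t 9.25 pos [ 0.5597 -0.0141  0.1677] z [-0.0015  0.0015 -1.    ] y [ 0.8151  0.5794 -0.0004] tool delta [-0.0036 -0.0018  0.0126] F [-0.2961 -0.821  -1.8148] tilt fix (tool rotvec) [-0.0004 -0.0021  0.    ] j [-0.5539  0.4568  0.6794  1.8598 -0.3499  0.9482  0.9014]
```

```bash
python3 -m pendant '[0,0,0.006,0,0,0,0.02,0,0,0.004,0,0,0,0.02,0,0,0.004,0,0,0,0.02,0,0,0,0,0,0,0.02]'
python3 -m pendant '[0,0,0.002,0,0,0,0.02,0,0,0.002,0,0,0,0.02,0,0,0.002,0,0,0,0.02,0,0,0,0,0,0,0.02]'
python3 -m pendant '[0,0,0.002,0,0,0,0.02,0,0,0.002,0,0,0,0.02,0,0,0,0,0,0,0.02]'
python3 -m pendant '[0,0,0,0,0,0,0.02]'
```

```text
clock: 9.75
position: [0.5598, -0.0184, 0.1534]
ee_rot: [-1.449, -2.787, 0.001]
force: [-0.6, -0.3, -0.5]
width: 0.319
gripper_force: 30.0
clock: 10.25
position: [0.5601, -0.0178, 0.1477]
ee_rot: [1.448, 2.788, -0.0]
force: [-0.9, -1.8, 1.5]
width: 0.322
gripper_force: 30.0
clock: 10.62
position: [0.5602, -0.0176, 0.1437]
ee_rot: [1.448, 2.788, 0.0]
force: [-0.7, -2.0, 1.8]
width: 0.32
gripper_force: 30.0
clock: 10.75
position: [0.5602, -0.0176, 0.1438]
ee_rot: [1.448, 2.788, 0.0]
force: [-0.1, -2.0, 2.5]
width: 0.321
gripper_force: 30.0
```

```bash
python3 -m pendant '[0,0,0.0015,0,0,0,0.02,0,0,0.0015,0,0,0,0.02,0,0,0,0,0,0,0.02,0,0,0,0,0,0,0.02]'
python3 -m pendant '[0,0,-0.01,0,0,0,0.02,0,0,-0.02,0,0,0,0.02,0,0,-0.015,0,0,0,0.02,0.02,0.018,0,0,0,0,0.02,0.037,0.0315,0,0,0,0,0.02,0.037,0.0315,0,0,0,0,0.02,0.019,0.018,0,0,0,0,0.02,0,0,0,0,0,0,0.02,0,0,0,0,0,0,0.02]'
python3 rel.py .5762 .1315 .154
```

```text
clock: 11.25
position: [0.5601, -0.0176, 0.1408]
ee_rot: [1.448, 2.788, 0.0]
force: [0.8, -1.2, 3.5]
width: 0.32
gripper_force: 30.0
clock: 12.38
position: [0.5758, 0.1311, 0.1858]
ee_rot: [-1.448, -2.788, 0.001]
force: [0.2, 0.0, -1.4]
width: 0.32
gripper_force: 30.0
t 12.375 pos [0.5758 0.1311 0.1858] z [-0.0003 -0.0005 -1.    ] y [ 0.8182  0.575  -0.0005] tool delta [0.0001 0.0006 0.0318] F [ 0.1994  0.0482 -1.4162] tilt fix (tool rotvec) [-0.0005  0.0002 -0.    ] j [-0.7809  0.4839  0.6759  1.7647 -0.3489  1.0164  0.6383]
```

```bash
python3 -m pendant '[0,0,0.015,0,0,0,0.02,0,0,0.011,0,0,0,0.02,0,0,0.006,0,0,0,0.02,0,0,0.002,0,0,0,0.02,0,0,0.002,0,0,0,0.02,0,0,0.002,0,0,0,0.02,0,0,0.002,0,0,0,0.02,0,0,0,0,0,0,0.02]'
python3 -m pendant '[0,0,0.002,0,0,0,0.02,0,0,0,0,0,0,0.02,0,0,0,0,0,0,0.02]'
```

```text
clock: 13.38
position: [0.5761, 0.1315, 0.1459]
ee_rot: [1.448, 2.788, -0.0]
force: [-3.5, -3.0, 5.1]
width: 0.32
gripper_force: 30.0
clock: 13.75
position: [0.5766, 0.1319, 0.1443]
ee_rot: [1.447, 2.787, 0.002]
force: [-2.4, -0.5, 6.6]
width: 0.324
gripper_force: 30.0
```

```bash
python3 -m pendant '[0,0,-0.01,0,0,0,0.02,0,0,-0.025,0,0,0,0.02,0,0,-0.024,0,0,0,0.02,-0.01,-0.022,0,0,0,0,0.02,-0.02,-0.045,0,0,0,0,0.02,-0.02,-0.045,0,0,0,0,0.02,-0.0175,-0.0393,0,0,0,0,0.02,0,0,0,0,0,0,0.02,0,0,0,0,0,0,0.02,0,0,0,0,0,0,0.02]'
python3 rel.py .4912 -.011 .203
python3 - <<'E'
from h import *
import pickle
c=cam('wrist');im=snap('wrist','w4.png');pickle.dump(c,open('w4.pkl','wb'))
a=cv2.imread('pics/w2.png')[150:220,270:370]
b=im[150:220,270:370,::-1]
cv2.imwrite('pics/cmp.png',cv2.resize(np.vstack([a,b]),None,fx=4.2,fy=4.2,interpolation=cv2.INTER_CUBIC))
E
```

```text
clock: 15.0
position: [0.4918, -0.0093, 0.2027]
ee_rot: [1.445, 2.789, 0.0]
force: [0.1, 0.5, -2.1]
width: 0.323
gripper_force: 30.0
t 15.0 pos [ 0.4918 -0.0093  0.2027] z [ 0.0004  0.0001 -1.    ] y [0.8169 0.5767 0.0004] tool delta [-0.0011 -0.0015 -0.0003] F [ 0.0677  0.5333 -2.0808] tilt fix (tool rotvec) [ 0.0004  0.0002 -0.    ] j [-0.6767  0.2955  0.746   1.9799 -0.2446  0.9557  0.805 ]
```

View pics/cmp.png

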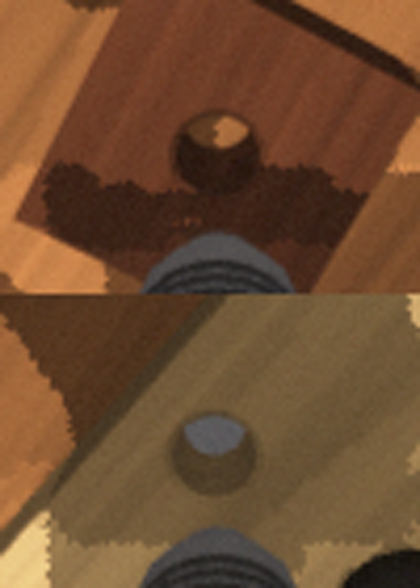

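```bash
python3 -m pendant '[0,0,0,0,0,0,0.02,0,0,0,0,0,0,0.02]'
python3 rel.py .4915 -.0105 .203
python3 - <<'E'
from h import *
import pickle
c4=pickle.load(open('w4.pkl','rb'))
print('w4',px2w(c4,321,187.7,.05))
p0=observe()['position'];c=cam('wrist');im=snap('wrist','w5.png');print('w5 pose',p0)
g2=cv2.imread('pics/w4.png')[160:200,290:350];
w5=im[:,:,::-1].copy();r=cv2.matchTemplate(w5,g2,cv2.TM_CCOEFF_NORMED);_,m,_,l=cv2.minMaxLoc(r);print('shift w4->w5',l[0]-290,l[1]-160,m)
d=np.array(l)-[290,160];print('w5 hole',px2w(c,321+d[0],187.7+d[1],.05))
# w2 pose as logged
p=camera_params('wrist');M=R.from_rotvec([1.447,2.785,0]).as_matrix()
y=np.array([.8181,.5751,.0014]);z=np.array([.0029,-.0016,-1.]);x=np.cross(y,z)
T=np.eye(4);T[:3,:3]=np.c_[x,y,z];T[:3,3]=[.5286,-.3568,.203];T=T@np.array(p['T_tool_cam'])
print('w2 hole',px2w((c[0],c[1],T[:3,3],T[:3,:3]),270+217/4.2,150+152/4.2,.05))
E
```

```text
clock: 15.3
position: [0.4912, -0.0102, 0.2026]
ee_rot: [-1.447, -2.788, 0.0]
force: [0.2, 0.3, -1.3]
width: 0.321
gripper_force: 30.0
t 15.3 pos [ 0.4912 -0.0102  0.2026] z [-0.0002 -0.0002 -1.    ] y [ 0.8177  0.5757 -0.0002] tool delta [-0.0004  0.0001 -0.0004] F [ 0.2324  0.2923 -1.3134] tilt fix (tool rotvec) [-0.0002  0.      0.    ] j [-0.6761  0.2951  0.7471  1.9809 -0.2442  0.9557  0.8053]
w4 [ 0.49205481 -0.01050832  0.05      ]
w5 pose [ 0.49119951 -0.01018967  0.2026148 ]
shift w4->w5 1 0 0.9744668006896973
w5 hole [ 0.4922606  -0.01078866  0.05      ]
w2 hole [ 0.52890676 -0.35651301  0.05      ]
```

```bash
python3 -m pendant '[-0.0004,0.0002,0.02,0,0,0,0.02,0,0,0.02,0,0,0,0.02,0,0,0.015,0,0,0,0.02,0,0,0.01,0,0,0,0.02,0,0,0.006,0,0,0,0.02,0,0,0,0,0,0,0.02,0,0,0,0,0,0,0.02]'
python3 -m pendant '[0,0,0.004,0,0,0,0.02,0,0,0.004,0,0,0,0.02,0,0,0,0,0,0,0.02,0,0,0,0,0,0,0.02]'
python3 rel.py .4916 -.0104 .1015
```

```text
clock: 16.23
position: [0.4918, -0.0107, 0.1321]
ee_rot: [1.448, 2.788, 0.001]
force: [0.2, 1.1, -1.7]
width: 0.32
gripper_force: 30.0
clock: 16.73
position: [0.4915, -0.0107, 0.1237]
ee_rot: [-1.448, -2.788, 0.0]
force: [0.1, -0.7, -2.2]
width: 0.321
gripper_force: 30.0
t 16.725 pos [ 0.4915 -0.0107  0.1237] z [-0. -0. -1.] y [ 0.818   0.5752 -0.0001] tool delta [0.0002 0.0003 0.0222] F [ 0.1467 -0.6987 -2.168 ] tilt fix (tool rotvec) [-0.0001  0.      0.    ] j [-0.5954  0.4116  0.6749  2.0672 -0.3634  0.7797  0.9144]
```

```bash
python3 -m pendant '[0,0,0.004,0,0,0,0.02,0,0,0.004,0,0,0,0.02,0,0,0,0,0,0,0.02,0,0,0,0,0,0,0.02]'
python3 -m pendant '[0,0,0.004,0,0,0,0.02,0,0,0.004,0,0,0,0.02,0,0,0.002,0,0,0,0.02,0,0,0,0,0,0,0.02,0,0,0,0,0,0,0.02]'
python3 -m pendant '[0,0,0.001,0,0,0,0.02,0,0,0.001,0,0,0,0.02,0,0,0,0,0,0,0.02]'
```

```text
clock: 17.23
position: [0.4915, -0.0107, 0.1157]
ee_rot: [-1.448, -2.788, 0.0]
force: [0.6, 0.9, -2.6]
width: 0.317
gripper_force: 30.0
clock: 17.85
position: [0.4915, -0.0107, 0.1057]
ee_rot: [1.448, 2.788, 0.0]
force: [0.0, -0.1, -1.8]
width: 0.323
gripper_force: 30.0
clock: 18.23
position: [0.4915, -0.0107, 0.1037]
ee_rot: [-1.448, -2.788, -0.0]
force: [0.3, 0.8, -1.0]
width: 0.319
gripper_force: 30.0
```

```bash
python3 -m pendant '[0,0,0.0005,0,0,0,0.02,0,0,0.0005,0,0,0,0.02,0,0,0,0,0,0,0.02]'
python3 -m pendant '[0,0,0.0005,0,0,0,0.02,0,0,0,0,0,0,0.02]'; python3 -m pendant '[0,0,0.0003,0,0,0,0.02,0,0,0,0,0,0,0.02]'
```

```text
clock: 18.6
position: [0.4915, -0.0107, 0.1027]
ee_rot: [1.448, 2.788, 0.0]
force: [-0.0, 0.6, -1.9]
width: 0.323
gripper_force: 30.0
clock: 18.85
position: [0.4915, -0.0107, 0.1022]
ee_rot: [1.448, 2.788, 0.0]
force: [-0.1, 0.4, -1.7]
width: 0.32
gripper_force: 30.0
clock: 19.1
position: [0.4915, -0.0107, 0.1019]
ee_rot: [1.448, 2.788, 0.0]
force: [-0.3, 0.3, -2.0]
width: 0.321
gripper_force: 30.0
```

```bash
python3 -m pendant '[0,0,0.0003,0,0,0,0.02,0,0,0,0,0,0,0.02]'; python3 -m pendant '[0,0,0.0003,0,0,0,0.02,0,0,0,0,0,0,0.02]';python3 -m pendant '[0,0,0.0003,0,0,0,0.02,0,0,0,0,0,0,0.02]'
```

```text
clock: 19.35
position: [0.4915, -0.0107, 0.1016]
ee_rot: [-1.448, -2.788, -0.0]
force: [0.9, 0.0, -1.9]
width: 0.32
gripper_force: 30.0
clock: 19.6
position: [0.4915, -0.0107, 0.1013]
ee_rot: [1.448, 2.788, 0.0]
force: [-0.1, -0.3, -1.6]
width: 0.32
gripper_force: 30.0
clock: 19.85
position: [0.4915, -0.0107, 0.1012]
ee_rot: [1.448, 2.788, 0.0]
force: [-1.0, -0.6, 0.7]
width: 0.322
gripper_force: 30.0
```

```bash
python3 -m pendant '[0,0,0,0,0,0,0.02,0,0,0,0,0,0,0.02]' 3
python3 -m pendant '[0,0,0,0,0,0,0.035,0,0,0,0,0,0,0.05,0,0,0,0,0,0,0.06,0,0,0,0,0,0,0.06,0,0,0,0,0,0,0.06]'
python3 -m pendant '[0,0,-0.01,0,0,0,0.06,0,0,-0.03,0,0,0,0.06,0,0,-0.03,0,0,0,0.06,0,0,-0.03,0,0,0,0.06,-0.03,-0.04,0,0,0,0,0.06,-0.03,-0.04,0,0,0,0,0.06,-0.03,-0.03,0,0,0,0,0.06,0,0,0,0,0,0,0.06]'
python3 - <<'E'
from h import *
s=snap('scene','s6.png');t=snap('top','t6.png');w=snap('wrist','w6.png')
a=cv2.resize(s[150:290,260:450],(570,420))[:,:,::-1]
print(w2px(cam('top'),[[.4916,-.0104,.142],[.4916,-.0104,.134],[.4916,-.0104,.16]]),w2px(cam('scene'),[[.4916,-.0104,.142],[.4916,-.0104,.05],[.4916,-.0104,.15]]))
b=cv2.resize(t[170:260,240:400],(480,270))[:,:,::-1];b=b[:180*1]
o=np.zeros((600,570,3),np.uint8);o[:420]=a;o[420:,:480]=b
cv2.imwrite('pics/e6.png',o)
E
```

```text
clock: 20.1
position: [0.4916, -0.0107, 0.1011]
ee_rot: [1.448, 2.788, 0.0]
force: [-1.2, -0.6, 2.4]
width: 0.324
gripper_force: 3.0
clock: 20.72
position: [0.4915, -0.0107, 0.101]
ee_rot: [-1.448, -2.788, -0.0]
force: [0.4, -0.5, -0.6]
width: 0.651
gripper_force: 0.0
clock: 21.72
position: [0.4524, -0.1511, 0.202]
ee_rot: [1.456, 2.782, -0.0]
force: [1.2, 0.4, -0.3]
width: 0.654
gripper_force: 0.0
[[302.46125109 229.32607902]
 [302.60779303 229.70310156]
 [302.12233674 228.45406868]] [[362.54930472 172.22815314]
 [360.90310388 203.40892423]
 [362.69905211 169.37333257]]
```

View pics/e6.png

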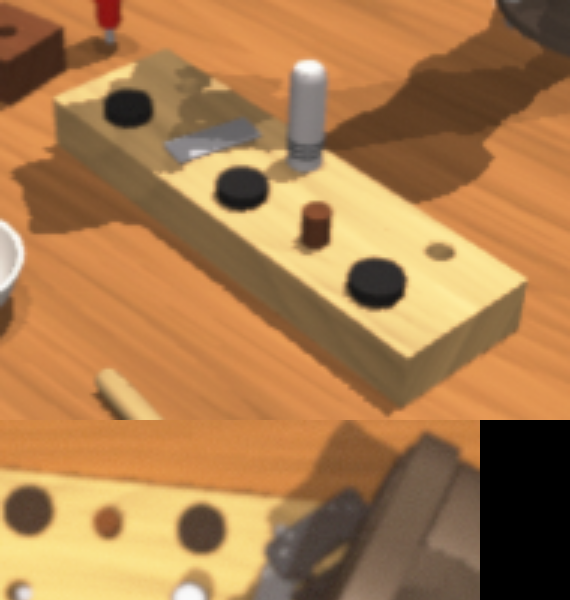

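The picture shows the tester upright in the middle hole at about (305,115) in the crop, with its shoulder on the beam. The scraper and plug are where they were, and the gripper is clear.

```bash
python3 -c "
from cell import *
print(sign_off())"
```

```text
the job is handed in; nothing more can be done
None
```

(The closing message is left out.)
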